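Pack and shut the sampling kit and the labelling kit

ROBOT

A 6-joint arm with a two-finger parallel gripper is mounted at the origin on a cart in front of the work surface, level with it; the furniture and walls round the work are solid. World frame = base frame: x ahead of the robot, y to its left, z up, the work surface at z = 0. Lengths are in mm, angles in rad, forces in N, time in s.
With the tool pointing down it reaches from about 275 to 750 mm from the base axis. Payload 10.2 kg.
Tool frame: the origin (TCP) lies on the centre line of the jaws, within the pads' length; the fingertips stand 14 mm ahead of it and the grasp point (between the pads) lies 5 mm behind it; z points along the fingers, y is the line along which they close (so a half turn about z gives the same grasp; the last joint's range is limited). The gripper opens to 88 mm and grips with 3 to 60 N. Pads are 18 mm wide; open, the fingers measure 123 mm over their backs; the gripper's body (75 mm by 187 mm) begins 45 mm behind the grasp point.
Start: joints at [0.969, 0.313, 1.498, -0, 1.331, -0.223], TCP at [194.161, 487.784, 252.72] pointing down, gripper open.
Joint ranges: [-2.94, 2.94], [-0.97, 2.17], [0.19, 2.56], [-1.23, 4.37], [0.02, 3.11], [-2.88, 2.88]. Speed limits (rad/s): [2.39, 2.39, 3.01, 3.14, 3.14, 3.14].

INTERFACE

Orientations are given as a unit quaternion [x, y, z, w].
In Python, from rig import ctrl gives the robot as it stands.
- The arm moves only by the tool play_rows, never from a script. Its arguments are lists of equal length, an entry for each row: "offset": the shift along the tool's x, y, z in mm, a list of three; "turn": the turn about the tool's z in degrees; "gripper": the opening, from -1 (shut) to 1 (fully open). In form: {"offset": [[dx, dy, dz], ...], "turn": [turn, ...], "gripper": [gripper, ...]}. A call has 1 to 12 rows; each row is the pose to reach, as a shift and turn from the pose commanded when the call began, along the tool's axes at that moment; what a row does not reach only later rows make up. A row lasts 1/8 s, in which the tool goes at most 62.5 mm and 10.7 degrees, less where a joint would pass 70% of its speed; a pose out of reach is approached as far as the arm can. A call with a gripper value outside its range is refused whole. The fingers move at their own pace and stop on an object; "squeeze" is the grip in N (left out, the last holds). Time passes only in rows, so rows that repeat a pose let the fingers close. It gives the time, the measured TCP pose, the force, the opening and the grip force at its end, in the units of the state.
- ctrl.get_state(): the state, without advancing time (a new reading comes with each control period).
- ctrl.camera(name): name is "scene" or "side" or "wrist"; returns a dict with "color" (400x640x3 uint8, red, green, blue), "z_map" (400x640 float32, mm along the optical axis (not along the pixel's ray), 0 where there is no reading), "K" (3x3 intrinsics, pixels), "k1" (the pictures are not rectified: a ray, as slopes to the right and down, at radius r is drawn at 1 + k1 r^2 times it, then the intrinsics apply), "view" (4x4, takes a point from world to camera coordinates). Camera axes: x right, y down, z forward; pixel columns grow to the right and rows downward; lengths in mm; the calibration is good to about 2 mm. A picture is of the moment at which its call begins.
- ctrl.job_done(): hands the job in; it is judged then, once.
The state is a dict: "time_s": time; "joint_pos": joint angles; "qd": joint speeds; "tau": joint torques, N m; "tcp_pos": TCP position; "tool_rot": TCP orientation; "ft_force": force on the tool from outside, world axes, zero at the start; "ft_torque": the same for the moment, N m; "opening": opening from 0.0 (shut) to 1.0 (fully open); "grip_force": force on a finger pad.
Only numpy, scipy, OpenCV 4.12 (cv2) and the standard library are available. Lean on these libraries where they do the work, as an engineer would, in place of code of your own. Each camera call takes 0.05 s, during which the arm holds its last target. There are 200 camera calls.

TASK

Make up the two kits for the field practical: the swab tube and the two stoppered vials that stand loose on the table go into the sampling case (the long one with two round wells), the marker pen and the small roll of tape into the labelling case (the squarer one with one large round pocket), each thing in the seat made for it, the vials standing. Keep the vials upright all the while, and when a case is packed, shut its lid fully.

Things in the scene. Friction and masses are not known exactly. Their poses are not given: they have to be found in the camera images.
- sampling_case: the longer of two grey clamshell cases with a grey foam insert on a black floor, fixed: 220 x 124 mm, base 28 mm high, 4 mm walls. Origin: centre of underside; x to the hinge (away from robot), y left. Floor at z = 5 mm. Swab trough along x at y = -28 mm, middle at x = 0: rails 24 mm apart, tops at z = 17, reaching 62 mm in from each end; between them room for fingers. Two wells: see vial_a
- labelling_case: the squarer grey clamshell case with a grey foam insert on a black floor, fixed: 160 x 158 mm, base 28 mm high, 4 mm walls. Origin: centre of underside; x to the hinge (away from robot), y left. Floor at z = 5 mm. Marker trough along x at y = -41 mm, middle at x = 0: rails 22 mm apart, tops at z = 16, reaching 45 mm in from each end; between them room for fingers. One pocket: see tape_roll
- sampling_lid (a joint): opening of the sampling lid, rad: 0 shut, 1.8 its stop, at start about 1.65. A shell 220 x 124 mm, 32 mm deep; shut, its flat panel is the case's top, 60 mm up. Hinge: line along case y through case x = +110, z = 28 mm. Stiff: stays where left, 1 to 2 N at the free edge swing it. Open, the panel faces away from the robot: push it there towards the robot and down, press its top
- labelling_lid (a joint): opening of the labelling lid, rad: 0 shut, 1.8 its stop, at start about 1.65. A shell 160 x 158 mm, 32 mm deep; shut, its flat panel is the case's top, 60 mm up. Hinge: line along case y through case x = +80, z = 28 mm. Stiff: stays where left, 1 to 2 N at the free edge swing it. Open, the panel faces away from the robot: push it there towards the robot and down, press its top
- swab_tube: white and clear swab tube with a blue cap, round, 16 mm thick, 193 mm long, about 25 g, lying on the table; goes into the sampling case's trough (212 mm between end walls), either way round. Origin: mid-length on its axis, 8 mm over what it lies on; its x axis runs along it towards the cap
- marker_pen: black marker pen, round, 13.4 mm thick, 134 mm long, about 25 g, lying on the table; goes into the labelling case's trough (152 mm between end walls), either way round. Origin: mid-length on its axis, 7 mm over what it lies on; its x axis runs along it
- vial_a: one of two equal glass vials with white stopper caps, loose on the table (not those in the rack, nor the open one), 23 mm thick, 48 mm tall, 30 g. Origin: centre of underside, z up. Wells of the sampling case: 36 mm wide, at case (x, y) = (-22, 26) and (48, 26) mm, in a foam block with its top at z = 19 mm; a vial stands in one on the floor, z = 5 mm. Either vial in either well
- vial_b: the other stoppered glass vial, the same as vial_a
- tape_roll: small cream roll of masking tape lying flat: ring of 62 mm outer, 38 mm inner diameter, 24 mm high, about 50 g. Origin: centre of underside, z up. Grip its 12 mm wall (25 mm from the centre) with one finger in the hole, or the whole roll. Its pocket in the labelling case: 74 mm wide, at case (x, y) = (-20, 32) mm, foam block top at z = 14 mm; it lies on the floor, z = 5 mm
Not all that is in view belongs to the job. Leave any orange or pink look-alike of the vial_a alone.

How it is judged:
By the outcome, as a careful person would: the job done as asked, in the order asked, and still so for the second after the job is handed in, with the robot touching nothing.
It also fails if it takes over 152 s, if anything falls off the work surface, if the arm or the gripper's body presses on something with over 40 N, if the wrist force passes 120 N, or if a joint passes its speed limit or range.

## Working session

There is one attempt and no reset: what is moved stays moved. The work goes in short steps, Python scripts to look and compute and a tool call to move; the robot and the scene stay as the last step left them, time stands still between calls to the robot, and variables do not carry over. Pictures are saved under pics/ and viewed, at most 14 in all, crops included, and the job is handed in when it is done.

Besides the shell and the picture viewer there is one more tool, called after "Emit:" as name(argument=value, ...) on one line, values as JSON. play_rows: Moves the arm, as the interface text tells. Its arguments: {"type":"object","properties":{"offset":{"type":"array"},"turn":{"type":"array"},"gripper":{"type":"array"},"squeeze":{"type":"number"}},"required":["offset","turn","gripper"]}

```bash
ls; mkdir -p pics; cat > h.py <<'E'
import numpy as np, cv2, json
from rig import ctrl
def cam(n,save=None):
    c=ctrl.camera(n)
    np.savez('last_%s.npz'%n,**{k:np.asarray(v) for k,v in c.items()})
    if save: cv2.imwrite('pics/'+save,c['color'][:,:,::-1])
    return c
def load(n): return dict(np.load('last_%s.npz'%n))
def ray(c,u,v):
    K=np.asarray(c['K']);V=np.asarray(c['view']);k1=float(c['k1'])
    d=np.array([(u-K[0,2])/K[0,0],(v-K[1,2])/K[1,1]]);s=d.copy()
    for _ in range(20): s=d/(1+k1*(s@s))
    R=V[:3,:3];return -R.T@V[:3,3], R.T@np.array([s[0],s[1],1.])
def onz(c,u,v,z):
    o,d=ray(c,u,v);return o+d*(z-o[2])/d[2]
def cloud(c):
    K=np.asarray(c['K']);V=np.asarray(c['view']);k1=float(c['k1']);Z=np.asarray(c['z_map'],float)
    v,u=np.mgrid[:Z.shape[0],:Z.shape[1]]
    d=np.stack([(u-K[0,2])/K[0,0],(v-K[1,2])/K[1,1]],-1);s=d.copy()
    for _ in range(20): s=d/(1+k1*(s**2).sum(-1,keepdims=True))
    P=np.concatenate([s,np.ones(Z.shape+(1,))],-1)*Z[...,None]
    W=(P-V[:3,3])@V[:3,:3]; W[Z==0]=np.nan
    return W
E
python3 - <<'E'
from h import *
for n in ['scene','side','wrist']:
    c=cam(n,n+'0.png');o,d=ray(c,320,200);print(n,o.round(),d.round(2),np.asarray(c['K']).round(1).tolist(),c['k1'])
s=ctrl.get_state();print(s)
E
```

```text
pics
scene [-336. -867.  917.] [ 0.6   0.51 -0.62] [[459.7, 0.0, 315.9], [0.0, 459.7, 202.4], [0.0, 0.0, 1.0]] -0.12824286980477148
side [  33. -987.  723.] [ 0.41  0.71 -0.57] [[484.9, 0.0, 312.8], [0.0, 484.9, 197.2], [0.0, 0.0, 1.0]] -0.06514467390107308
wrist [129. 513. 384.] [ 0.26 -0.1  -0.96] [[317.6, 0.0, 319.3], [0.0, 317.6, 198.4], [0.0, 0.0, 1.0]] 0.005136379748485475
{'time_s': 0.15, 'joint_pos': array([ 9.68598102e-01,  3.13298390e-01,  1.49820067e+00,  3.05751693e-05,
        1.33099196e+00, -2.23404727e-01]), 'qd': array([ 0.0008017 , -0.00177618, -0.00323304, -0.00071858, -0.00019816,
       -0.00100622]), 'tau': array([ 1.42711615e-03, -4.02300489e+01, -2.52314061e+01,  6.94609503e-02,
        3.44245916e-02, -4.61908792e-05]), 'tcp_pos': array([194.064979  , 487.65433607, 252.32764556]), 'tool_rot': array([ 1.88270019e-01,  9.82117202e-01, -4.05493838e-04, -1.93802630e-04]), 'ft_force': array([-0.34301221, -0.43023219,  0.4759116 ]), 'ft_torque': array([-0.01990003,  0.03406216,  0.04094831]), 'grip_force': 0.0, 'opening': 1.002377597393337}
```

View pics/scene0.png

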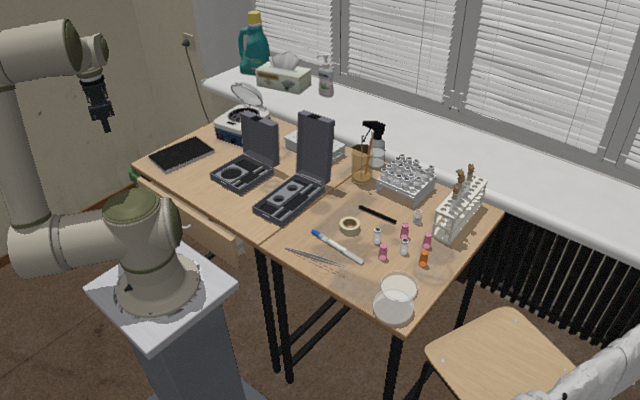

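View pics/side0.png

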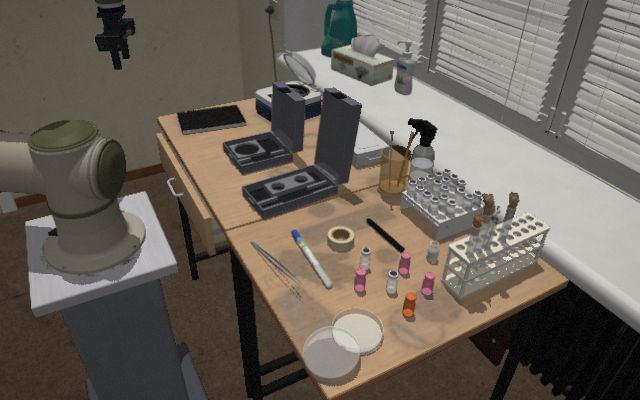

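```bash
cat > top.py <<'E'
from h import *
# orthophoto 1.25mm/px, x 250..750 up, y from 300 (left) to -500; highest point wins
s=0.8
out=[]
for n in ['scene','side']:
    c=load(n);W=cloud(c);col=c['color']
    W=W.reshape(-1,3);C=col.reshape(-1,3)
    ok=~np.isnan(W[:,0])&(W[:,2]>-20)&(W[:,2]<75)
    W=W[ok];C=C[ok];i=np.argsort(W[:,2]);W=W[i];C=C[i]
    t=(abs(W[:,2])<8)&(W[:,0]>350)&(W[:,0]<600)&(W[:,1]<-100)&(W[:,1]>-400);print(n,'table z',np.median(W[t,2]),W[t,2].std())
    im=np.zeros((400,640,3),np.uint8)
    r=((750-W[:,0])*s).astype(int);q=((300-W[:,1])*s).astype(int)
    k=(r>=0)&(r<399)&(q>=0)&(q<639)
    for a in (0,1):
        for b in (0,1): im[r[k]+a,q[k]+b]=C[k]
    out.append(im)
im=np.vstack(out)[:,:,::-1]
cv2.imwrite('pics/top0.png',cv2.resize(im,None,fx=0.75,fy=0.75,interpolation=cv2.INTER_AREA))
E
python3 top.py
python3 - <<'E'
from h import *
a=cv2.imread('pics/scene0.png')[90:290,200:460];
b=cv2.imread('pics/side0.png')[170:330,220:480]
cv2.imwrite('pics/crop0.png',np.vstack([cv2.resize(x,None,fx=1.65 ,fy=1.65,interpolation=cv2.INTER_CUBIC) for x in (a,b)]))
E
```

```text
scene table z -0.9203081925990402 2.224551054099352
side table z -0.2331162767041057 1.6248237028402424
```

View pics/top0.png

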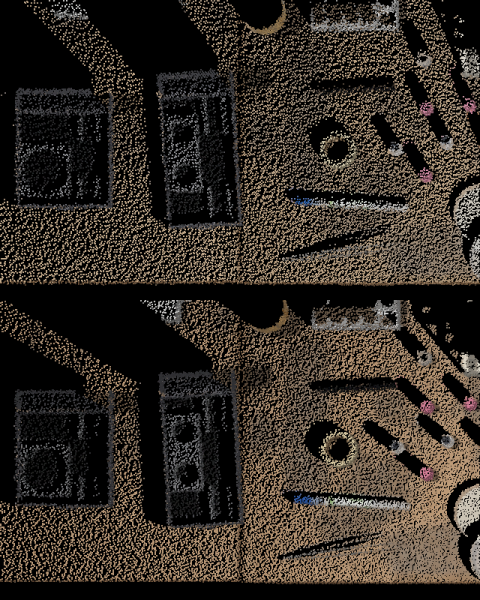

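View pics/crop0.png

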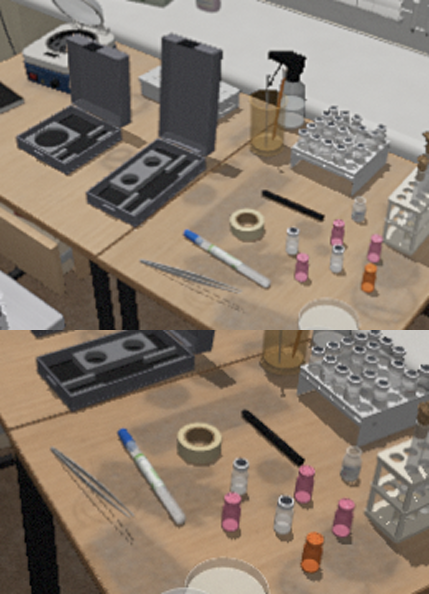

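```bash
cat > m.py <<'E'
from h import *
P={}
for n in ['scene','side']:
    W=cloud(load(n)).reshape(-1,3);C=load(n)['color'].reshape(-1,3).astype(int);ok=~np.isnan(W[:,0]);W=W[ok];C=C[ok]
    def near(x,y,r,z0,z1): return (np.hypot(W[:,0]-x,W[:,1]-y)<r)&(W[:,2]>z0)&(W[:,2]<z1)
    print(n)
    for nm,x,y in [('va',502,-357),('vb',512,-445),('open',650,-408)]:
        p=W[near(x,y,25,44,53)];print(nm,len(p),np.median(p,0).round(1),np.percentile(p[:,2],95) if len(p) else 0)
    for x,y in [(457,-411),(568,-411),(572,-483)]:
        p=W[near(x,y,25,35,60)];print('pink',len(p),np.median(p,0).round(1))
    p=W[near(500,-262,50,20,30)];(c,r)=cv2.minEnclosingCircle(p[:,:2].astype(np.float32));print('tape',len(p),p.mean(0).round(1),np.round(c,1),round(r,1))
    for nm,x0,x1,y0,y1,t in [('swab',395,435,-400,-165,16),('pen',590,630,-375,-205,13)]:
        m=(W[:,0]>x0)&(W[:,0]<x1)&(W[:,1]>y0)&(W[:,1]<y1)&(W[:,2]>t-5)&(W[:,2]<t+6)
        p=W[m];q=p[:,:2].astype(np.float32);vx,vy,a,b=cv2.fitLine(q,cv2.DIST_HUBER,0,.01,.01).ravel()
        s=(q-[a,b])@[vx,vy];e=np.percentile(s,[.5,99.5]);mid=np.array([a,b])+np.array([vx,vy])*e.mean()
        print(nm,len(p),mid.round(1),'len',np.ptp(e).round(1),'dir deg',np.degrees(np.arctan2(vy,vx)).round(1),'z',np.median(p[:,2]).round(1))
    for nm,cx,cy,L,B in [('samp',487,-33,220,124),('lab',485,196,160,158)]:
        # front wall: x near cx-L/2, z 5..33; lines
        def line(m,ax):
            q=W[m][:,:2].astype(np.float32);vx,vy,a,b=cv2.fitLine(q,cv2.DIST_HUBER,0,.01,.01).ravel();return np.array([a,b]).round(1),np.degrees(np.arctan2(vy,vx)).round(2),len(q)
        z=(W[:,2]>23)&(W[:,2]<33)
        f=z&(abs(W[:,0]-(cx-L/2))<14)&(abs(W[:,1]-cy)<B/2-15)
        print(nm,'front rim',line(f,1))
        for sgn in (1,-1):
            g=z&(abs(W[:,1]-(cy+sgn*B/2))<14)&(abs(W[:,0]-cx)<L/2-20)
            print('  side',sgn,line(g,0))
        g=(W[:,2]>70)&(W[:,2]<220)&(abs(W[:,1]-cy)<B/2-12)&(abs(W[:,0]-(cx+L/2+20))<50)
        p=W[g]; print('  lid',len(p),p.mean(0).round(1),np.ptp(p[:,1]), line(g,0)[1])
        g=(W[:,2]>40)&(W[:,2]<300)&(abs(W[:,0]-(cx+L/2+25))<40)&(abs(W[:,1]-cy)<B/2+20)
        p=W[g];print('  lid y rng',np.percentile(p[:,1],[.5,99.5]).round(),'top z',np.percentile(p[:,2],99.5).round())
E
python3 m.py
```

```text
scene
va 27 [ 502.  -358.8   47.4] 50.28414685213326
vb 33 [ 513.6 -442.7   46.9] 49.92379586102801
open 7 [ 652.5 -400.8   44.5] 46.50410092790642
pink 45 [ 456.8 -409.4   46.6]
pink 45 [ 568.8 -410.5   46.4]
pink 36 [ 573.2 -482.4   46.5]
tape 148 [ 498.7 -263.    22.8] [ 499.8 -262.2] 32.2
swab 205 [ 409.7 -284.3] len 188.4 dir deg 86.9 z 13.9
pen 116 [ 600.2 -291.3] len 131.9 dir deg -86.0 z 11.1
samp front rim (array([373.9, -16.4], dtype=float32), np.float32(-87.15), 34)
  side 1 (array([487.4,  25.7], dtype=float32), np.float32(4.73), 67)
  side -1 (array([482.9, -94. ], dtype=float32), np.float32(3.43), 74)
  lid 884 [637.  -27.3 147.3] 99.48176580519731 -88.71
  lid y rng [-88.  39.] top z 252.0
lab front rim (array([406.5, 196.1], dtype=float32), np.float32(-89.93), 44)
  side 1 (array([470.5, 270.4], dtype=float32), np.float32(-0.05), 45)
  side -1 (array([480.2, 115.4], dtype=float32), np.float32(-0.65), 40)
  lid 693 [598.  201.2 134.6] 132.84441349347566 89.96
  lid y rng [112. 276.] top z 192.0
side
va 58 [ 505.6 -360.2   47.5] 49.743640209873554
vb 67 [ 514.8 -445.5  
[... 250 characters left out ...]
190.1 dir deg 86.8 z 14.2
pen 209 [ 602.1 -294.2] len 133.3 dir deg -86.2 z 11.6
samp front rim (array([375.4, -37.5], dtype=float32), np.float32(-86.5), 47)
  side 1 (array([482.1,  23.7], dtype=float32), np.float32(3.55), 120)
  side -1 (array([483.1, -96.1], dtype=float32), np.float32(3.51), 137)
  lid 843 [638.  -16.3 147.1] 99.94709297030163 -86.77
  lid y rng [-92.  37.] top z 252.0
lab front rim (array([408.5, 196.2], dtype=float32), np.float32(88.63), 45)
  side 1 (array([486.7, 269.6], dtype=float32), np.float32(0.17), 64)
  side -1 (array([481.7, 116. ], dtype=float32), np.float32(-0.15), 76)
  lid 587 [596.2 207.2 142. ] 133.81367055874452 88.27
  lid y rng [111. 276.] top z 193.0
```

```bash
cat > mv.py <<'E'
import sys
from h import *
from scipy.spatial.transform import Rotation as R
CASE={'s':(483.4,-35.1,3.5),'l':(485.5,192.9,0.)}
def cw(k,x,y):
    cx,cy,a=CASE[k];a=np.radians(a);return cx+x*np.cos(a)-y*np.sin(a),cy+x*np.sin(a)+y*np.cos(a)
def go(*T):
    s=ctrl.get_state();M=R.from_quat(s['tool_rot']).as_matrix();p=np.array(s['tcp_pos']);y0=np.degrees(np.arctan2(M[1,1],M[0,1]))
    print('t %.2f pos %s yaw %.1f q1 %.2f q6 %.2f open %.1fmm F %s'%(s['time_s'],p.round(1),y0,s['joint_pos'][0],s['joint_pos'][5],88*s['opening'],np.round(s['ft_force'],1)))
    for x,y,z,yaw in T:
        o=M.T@(np.array([x,y,z])-p);print((round(x),round(y),z,yaw),'->',o.round(1).tolist(),'turn',round((y0-yaw+180)%360-180,1),'norm',np.linalg.norm(o).round())
E
python3 -c "
from mv import *
go((411,-285,150,-3.1),(411,-285,16,-3.1))"
```

```text
t 0.15 pos [194.1 487.7 252.3] yaw 68.3 q1 0.97 q6 -0.22 open 88.2mm F [-0.3 -0.4  0.5]
(411, -285, 150, -3.1) -> [-487.3, -637.6, 102.8] turn 71.4 norm 809.0
(411, -285, 16, -3.1) -> [-487.3, -637.5, 236.8] turn 71.4 norm 837.0
```

Emit:
play_rows(offset=[[-487.3,-637.6,102],[-487.3,-637.6,102],[-487.3,-637.6,102],[-487.3,-637.6,102],[-487.3,-637.6,102],[-487.3,-637.6,102],[-487.3,-637.6,102],[-487.3,-637.6,102],[-487.3,-637.6,102],[-487.3,-637.6,102],[-487.3,-637.6,102],[-487.3,-637.6,102]], turn=[71.4,71.4,71.4,71.4,71.4,71.4,71.4,71.4,71.4,71.4,71.4,71.4], gripper=[0,0,0,0,0,0,0,0,0,0,0,0], squeeze=15)

```text
time_s: 1.65
tcp_pos: [395.4, -230.7, 157.8]
tool_rot: [0.726, 0.687, 0.0, -0.0]
ft_force: [0.9, -0.2, 0.9]
opening: 0.5
grip_force: 0.0
```

```bash
python3 -c "
from mv import *
c=cam('wrist','w1.png')
go((411,-285,150,-3.1),(411,-285,16,-3.1))"
```

```text
t 1.70 pos [ 396.6 -236.4  156.8] yaw -3.3 q1 -0.79 q6 -0.73 open 44.1mm F [-3.9 -2.1 -1. ]
(411, -285, 150, -3.1) -> [-47.7, 17.2, 6.9] turn -0.2 norm 51.0
(411, -285, 16, -3.1) -> [-47.4, 17.1, 140.9] turn -0.2 norm 150.0
```

View pics/w1.png

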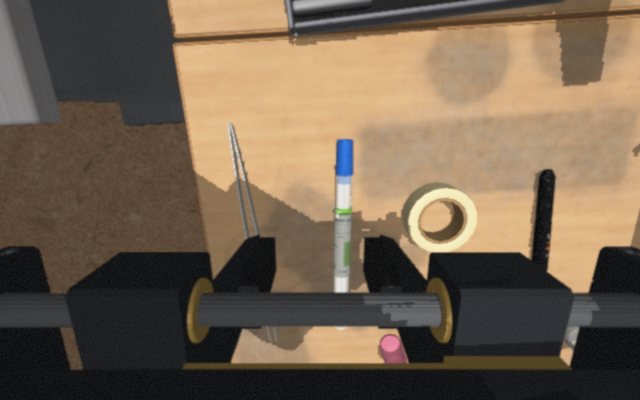

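Emit:
play_rows(offset=[[-40,15,6],[-40,15,6],[-40,15,6]], turn=[0,0,0], gripper=[0,0,0])

```text
time_s: 2.08
tcp_pos: [407.9, -268.5, 152.0]
tool_rot: [0.726, 0.688, 0.0, -0.0]
ft_force: [-0.0, 0.7, -0.3]
opening: 0.497
grip_force: 0.0
```

```bash
python3 -c "
from mv import *
go((411,-285,16,-3.1))
c=cam('wrist')
im=c['color'][:,:,::-1];h=cv2.cvtColor(im,cv2.COLOR_BGR2HSV)
m=cv2.inRange(h,(105,150,60),(125,255,255));m[250:]=0
v,u=np.nonzero(m)
ps=np.array([onz(c,a,b,8)[:2] for a,b in zip(u[::7],v[::7])]);print('cap',len(u),ps.mean(0),ps.min(0),ps.max(0))
m=cv2.inRange(h,(18,20,180),(40,120,255));m[:120]=0
W=cloud(c)
ok=(W[...,2]>19)&(W[...,2]<30)&(abs(W[...,0]-500)<60)&(abs(W[...,1]+263)<60)
p=W[ok];print('tape',len(p),p.mean(0),cv2.minEnclosingCircle(p[:,:2].astype(np.float32)))
ok=(W[...,2]>11)&(W[...,2]<20)&(abs(W[...,0]-411)<25)&(abs(W[...,1]+285)<110)
p=W[ok];print('swab',len(p),cv2.minAreaRect(p[:,:2].astype(np.float32)))
t=(abs(W[...,2])<8);print('table',np.median(W[t],0))
"
```

```text
t 2.08 pos [ 407.9 -268.5  152. ] yaw -3.1 q1 -0.82 q6 -0.77 open 43.7mm F [-0.   0.7 -0.3]
(411, -285, 16, -3.1) -> [-16.4, 4.1, 136.0] turn 0.0 norm 137.0
cap 587 [ 419.5575598  -204.28215757] [ 412.49694626 -219.13533978] [ 426.35094732 -189.44934009]
tape 2689 [ 503.15278177 -262.41672217   23.07247243] ((503.6231689453125, -263.6225280761719), 31.07237434387207)
swab 3022 ((415.7181091308594, -279.94732666015625), (181.9606170654297, 14.556342124938965), 87.0118179321289)
table [ 474.16992108 -216.90390832   -0.52718875]
```

Emit:
play_rows(offset=[[-16,6,60],[-16.4,6,110],[-16.4,6,136],[-16.4,6,136],[-16.4,6,136],[-16.4,6,136],[-16.4,6,136],[-16.4,6,136],[-16.4,6,136],[-16.4,6,136]], turn=[0,0,0,0,0,0,0,0,0,0], gripper=[0,0,0,0,-0.8,-0.8,-0.8,-0.8,-0.8,-0.8], squeeze=15)

```text
time_s: 3.38
tcp_pos: [413.3, -285.9, 16.3]
tool_rot: [0.726, 0.688, 0.0, -0.0]
ft_force: [-0.1, 2.7, 3.2]
opening: 0.169
grip_force: 15.0
```

```bash
python3 -c "
from mv import *
x,y=cw('s',0,-28)
print(x,y);s=ctrl.get_state();print(s['grip_force'])
go((413,-285,110,-3.1),(x,y,110,-86.5),(x,y,110,93.5))"
```

```text
485.10935910697594 -63.04777435581228
14.997966438531876
t 3.38 pos [ 413.3 -285.9   16.3] yaw -3.1 q1 -0.84 q6 -0.78 open 14.9mm F [-0.1  2.7  3.2]
(413, -285, 110, -3.1) -> [0.9, -0.3, -93.7] turn -0.0 norm 94.0
(485, -63, 110, -86.5) -> [226.4, 59.7, -93.7] turn 83.4 norm 252.0
(485, -63, 110, 93.5) -> [226.4, 59.7, -93.7] turn -96.6 norm 252.0
```

Emit:
play_rows(offset=[[0,0,-50],[0,0,-95],[50,15,-95],[100,30,-95],[150,45,-95],[200,55,-95],[226,60,-95],[226,60,-95],[226,60,-95],[226,60,-95],[226,60,-95],[226,60,-95]], turn=[0,0,10,20,30,40,50,60,70,80,83.4,83.4], gripper=[-0.8,-0.8,-0.8,-0.8,-0.8,-0.8,-0.8,-0.8,-0.8,-0.8,-0.8,-0.8])

```text
time_s: 4.88
tcp_pos: [485.3, -63.6, 111.0]
tool_rot: [1.0, 0.031, -0.0, 0.0]
ft_force: [-0.6, -0.1, -0.1]
opening: 0.171
grip_force: 15.0
```

```bash
python3 -c "
from mv import *
c=cam('wrist','w2.png');cam('side','s2.png')
x,y=cw('s',0,-28)
go((x,y,40,-86.5),(x,y,21,-86.5))"
```

```text
t 4.97 pos [485.3 -63.6 111.1] yaw -86.4 q1 -0.37 q6 1.14 open 14.6mm F [ 0.4 -0.3 -0.5]
(485, -63, 40, -86.5) -> [-0.2, -0.6, 71.1] turn 0.1 norm 71.0
(485, -63, 21, -86.5) -> [-0.2, -0.6, 90.1] turn 0.1 norm 90.0
```

View pics/w2.png

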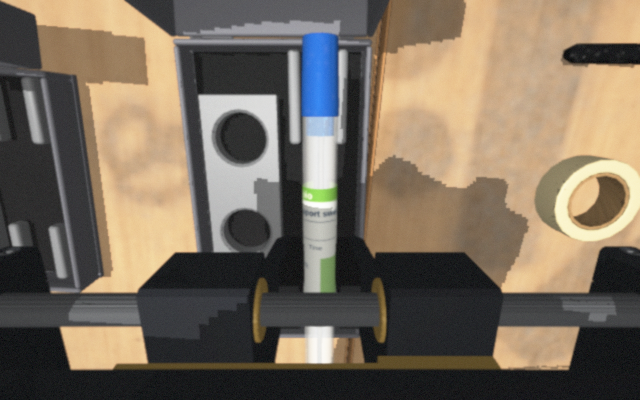

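```bash
python3 -c "
from mv import *
c=load('wrist')
def inv(k,p):
    cx,cy,a=CASE[k];a=np.radians(a);d=np.array(p[:2])-[cx,cy];return (d@[np.cos(a),np.sin(a)]).round(1),(d@[-np.sin(a),np.cos(a)]).round(1)
for n,u,v,z in [('well48,26',242,136,19),('well-22,26',246,230,19),('rail l',294,95,17),('rail r',343,95,17),('rimL y+60',188,150,28),('rimR y-60',364,150,28),('backrim x108',270,42,28)]:
    p=onz(c,u,v,z);print(n,p.round(1),inv('s',p))
# swab axis at z = tcp height-8
for v in (60,200): print('swab',onz(c,319.5,v,103).round(1),inv('s',onz(c,319.5,v,103)))
print('cap end',inv('s',onz(c,320,34,103)))
W=cloud(c)
for z0,z1,x0,x1,y0,y1 in [(25,31,-60,90,52,70),(25,31,-60,90,-70,-52),(24,31,100,114,-40,40)]:
    cx,cy,a=CASE['s'];A=np.radians(a);X=(W[...,0]-cx)*np.cos(A)+(W[...,1]-cy)*np.sin(A);Y=-(W[...,0]-cx)*np.sin(A)+(W[...,1]-cy)*np.cos(A)
    k=(W[...,2]>z0)&(W[...,2]<z1)&(X>x0)&(X<x1)&(Y>y0)&(Y<y1);print(k.sum(),np.median(X[k]),np.median(Y[k]),np.polyfit(X[k],Y[k],1))
"
```

```text
well48,26 [534.   -7.8  19. ] (np.float64(52.2), np.float64(24.2))
well-22,26 [464.4 -10.5  19. ] (np.float64(-17.4), np.float64(25.7))
rail l [563.3 -42.4  17. ] (np.float64(79.3), np.float64(-12.2))
rail r [565.4 -75.4  17. ] (np.float64(79.4), np.float64(-45.3))
rimL y+60 [523.3  26.3  28. ] (np.float64(43.6), np.float64(58.9))
rimR y-60 [530.8 -91.7  28. ] (np.float64(43.8), np.float64(-59.4))
backrim x108 [593.  -27.3  28. ] (np.float64(109.8), np.float64(1.1))
swab [574.6 -58.9 103. ] (np.float64(89.6), np.float64(-29.3))
swab [515.7 -62.6 103. ] (np.float64(30.5), np.float64(-29.4))
cap end (np.float64(99.2), np.float64(-29.5))
1046 36.75769187570008 58.996703717850686 [-1.01142317e-03  5.91406011e+01]
928 40.929191496658035 -59.86205887546116 [ 7.96132289e-04 -5.99500691e+01]
944 110.45014560394716 11.722782151751016 [-0.04602908 16.29153946]
```

Emit:
play_rows(offset=[[-1,-0.5,40],[-1.5,-0.5,65],[-1.5,-0.5,78],[-1.5,-0.5,89],[-1.5,-0.5,89],[-1.5,-0.5,89]], turn=[0,0,0,0,0,0], gripper=[-0.8,-0.8,-0.8,-0.8,-0.8,-0.8])

```text
time_s: 5.72
tcp_pos: [484.2, -63.2, 22.7]
tool_rot: [1.0, 0.031, 0.0, 0.0]
ft_force: [-0.6, -0.2, -0.7]
opening: 0.162
grip_force: 15.0
```

```bash
sed -i 's/(483.4,-35.1,3.5)/(485,-35.3,3.5)/' mv.py; python3 -c "
from mv import *
c=cam('wrist','w3.png');cam('side')
x,y=cw('s',0,-28)
go((x,y,21,-86.5))
im=load('side')['color'][150:230,220:360,::-1];cv2.imwrite('pics/c3.png',np.vstack([cv2.resize(im,(560,320)),cv2.resize(c['color'][:250,100:500,::-1],(560,350))]))"
```

```text
t 5.83 pos [484.1 -63.2  22.7] yaw -86.5 q1 -0.37 q6 1.14 open 14.8mm F [ 0.5 -0.4 -0.3]
(487, -63, 21, -86.5) -> [2.6, 0.2, 1.7] turn 0.0 norm 3.0
```

View pics/c3.png

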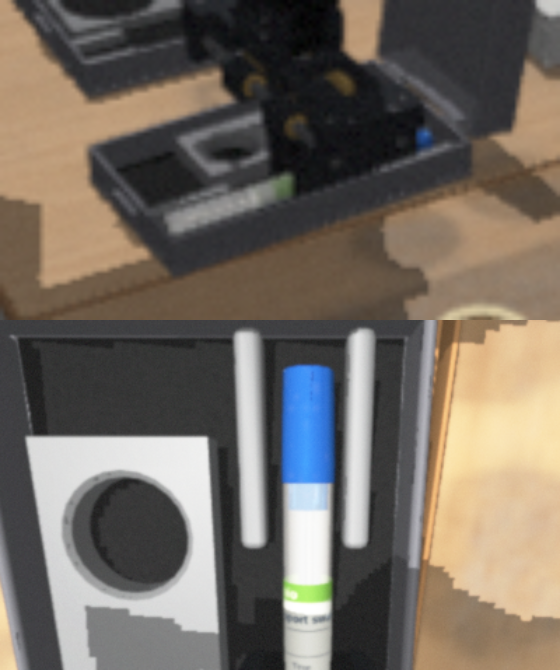

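Emit:
play_rows(offset=[[0,0,1.3],[0,0,1.3],[0,0,1.3],[0,0,1.3],[0,0,-20],[0,0,-80],[0,0,-100],[0,0,-100],[0,0,-100]], turn=[0,0,0,0,0,0,0,0,0], gripper=[-0.8,-0.42,-0.42,-0.42,-0.42,-0.42,-0.42,-0.42,-0.42])

```text
time_s: 6.95
tcp_pos: [483.3, -63.0, 121.0]
tool_rot: [1.0, 0.031, -0.001, -0.0]
ft_force: [-1.0, -0.5, 0.7]
opening: 0.29
grip_force: 0.0
```

```bash
python3 -c "
from mv import *
c=cam('wrist')
W=cloud(c);k=(abs(W[...,0]-485)<100)&(abs(W[...,1]+63)<10)&(W[...,2]>17)&(W[...,2]<40);print('tube top z',np.median(W[k],0),np.percentile(W[k],95,0))
go((505,-360,120,-86.5),(505,-360,120,-40),(505,-360,120,0))"
```

```text
tube top z [509.00972464 -63.04290629  19.26231523] [575.31965438 -55.48356766  20.78752706]
t 7.00 pos [483.3 -63.  120.9] yaw -86.5 q1 -0.37 q6 1.14 open 25.3mm F [ 0.2 -0.2 -0.2]
(505, -360, 120, -86.5) -> [3.6, 297.8, 0.6] turn -0.0 norm 298.0
(505, -360, 120, -40) -> [3.6, 297.8, 0.6] turn -46.5 norm 298.0
(505, -360, 120, 0) -> [3.6, 297.8, 0.6] turn -86.5 norm 298.0
```

Emit:
play_rows(offset=[[3.6,60,0],[3.6,120,0],[3.6,180,0],[3.6,240,0],[3.6,298,0],[3.6,298,0],[3.6,298,0],[3.6,298,0]], turn=[0,0,0,0,0,0,0,0], gripper=[0.1,0.1,0.1,0.1,0.1,0.1,0.1,0.1])

```text
time_s: 8.0
tcp_pos: [505.8, -359.0, 121.8]
tool_rot: [1.0, 0.031, -0.0, -0.0]
ft_force: [-0.4, -0.2, -0.9]
opening: 0.546
grip_force: 0.0
```

```bash
python3 -c "
from mv import *
c=cam('wrist','w4.png')
W=cloud(c)
for x,y in [(505,-360),(514,-444)]:
    k=(np.hypot(W[...,0]-x,W[...,1]-y)<25)&(W[...,2]>40)&(W[...,2]<60);p=W[k];print(len(p),np.median(p,0) if len(p) else '')
go((505,-360,38,-86.5))"
```

```text
697 [ 508.15217222 -359.94357125   47.28311834]
753 [ 518.1152723  -442.71334346   47.24479566]
t 8.05 pos [ 505.8 -359.1  122. ] yaw -86.4 q1 -0.81 q6 0.70 open 48.6mm F [-0.2  0.7 -0.5]
(505, -360, 38, -86.5) -> [-0.9, 0.8, 84.0] turn 0.1 norm 84.0
```

View pics/w4.png

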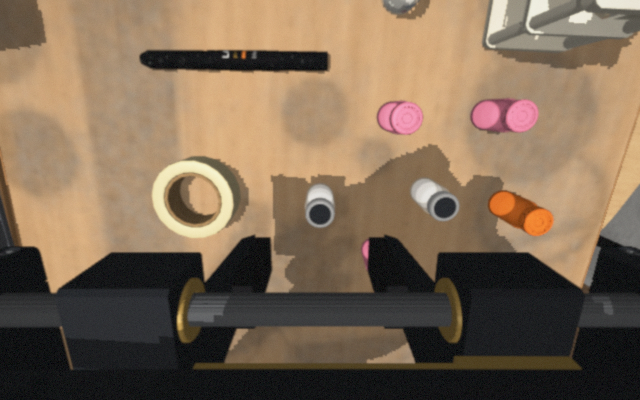

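Emit:
play_rows(offset=[[0,0.9,40],[0,0.9,70],[0,0.9,84],[0,0.9,84],[0,0.9,84],[0,0.9,84],[0,0.9,84],[0,0.9,84],[0,0.9,84],[0,0.9,84]], turn=[0,0,0,0,0,0,0,0,0,0], gripper=[0.1,0.1,0.1,0.1,-0.8,-0.8,-0.8,-0.8,-0.8,-0.8], squeeze=15)

```text
time_s: 9.3
tcp_pos: [505.9, -361.5, 38.6]
tool_rot: [1.0, 0.031, 0.0, 0.0]
ft_force: [0.2, 0.5, 5.3]
opening: 0.254
grip_force: 14.5
```

```bash
python3 -c "
from mv import *
x,y=cw('s',48,26)
go((506,-360,120,-86.5),(x,y,120,-86.5))"
```

```text
t 9.30 pos [ 505.9 -361.5   38.6] yaw -86.5 q1 -0.81 q6 0.70 open 22.4mm F [0.2 0.5 5.3]
(506, -360, 120, -86.5) -> [0.3, -1.4, -81.4] turn -0.0 norm 81.0
(531, -6, 120, -86.5) -> [47.1, -352.8, -81.6] turn -0.0 norm 365.0
```

Emit:
play_rows(offset=[[0,0,-40],[0,0,-80],[6,-50,-82],[13,-100,-82],[20,-150,-82],[27,-200,-82],[34,-250,-82],[41,-300,-82],[47,-353,-82],[47,-353,-82],[47,-353,-82],[47,-353,-82]], turn=[0,0,0,0,0,0,0,0,0,0,0,0], gripper=[-0.8,-0.8,-0.8,-0.8,-0.8,-0.8,-0.8,-0.8,-0.8,-0.8,-0.8,-0.8])

```text
time_s: 10.8
tcp_pos: [531.1, -7.2, 120.0]
tool_rot: [1.0, 0.03, -0.0, 0.0]
ft_force: [-0.0, -0.8, 0.7]
opening: 0.254
grip_force: 14.5
```

```bash
python3 -c "
from mv import *
x,y=cw('s',48,26)
go((x,y,44,-86.5))"
```

```text
t 10.80 pos [531.1  -7.2 120. ] yaw -86.6 q1 -0.23 q6 1.28 open 22.4mm F [-0.  -0.8  0.7]
(531, -6, 44, -86.5) -> [0.3, -0.8, 76.0] turn -0.1 norm 76.0
```

Emit:
play_rows(offset=[[0.3,-0.5,40],[0.3,-0.5,60],[0.3,-0.5,70],[0.3,-0.5,76],[0.3,-0.5,76],[0.3,-0.5,76]], turn=[0,0,0,0,0,0], gripper=[-0.8,-0.8,-0.8,-0.8,-0.8,-0.8])

```text
time_s: 11.55
tcp_pos: [531.7, -5.7, 44.8]
tool_rot: [1.0, 0.03, 0.001, 0.0]
ft_force: [0.2, 0.1, -0.9]
opening: 0.251
grip_force: 14.6
```

```bash
python3 -c "
from mv import *
x,y=cw('s',48,26)
go((x,y,43.5,-86.5))
cam('wrist','w5.png');cam('side')
im=load('side')['color'][140:230,220:380,::-1];cv2.imwrite('pics/c5.png',np.vstack([cv2.resize(im,(480,270)),cv2.resize(load('wrist')['color'][:260,100:500,::-1],(480,312))]))"
```

```text
t 11.55 pos [531.7  -5.7  44.8] yaw -86.5 q1 -0.23 q6 1.28 open 22.1mm F [ 0.2  0.1 -0.9]
(531, -6, 43.5, -86.5) -> [-0.4, 0.7, 1.3] turn -0.0 norm 2.0
```

View pics/c5.png

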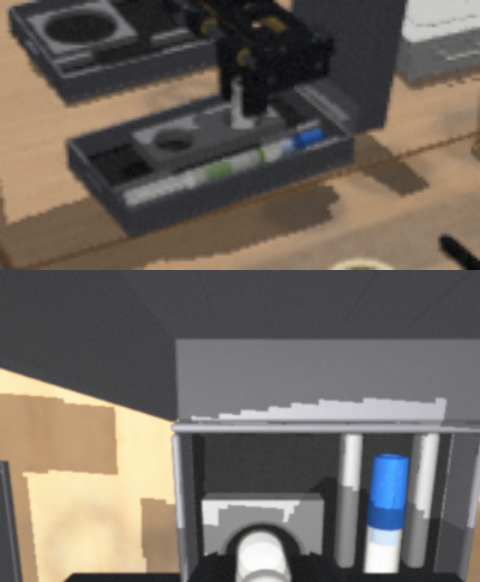

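Emit:
play_rows(offset=[[0,0,1],[0,0,1],[0,0,1],[0,0,1],[0,0,1],[0,0,-30],[0,0,-76],[0,0,-76],[0,0,-76]], turn=[0,0,0,0,0,0,0,0,0], gripper=[-0.8,-0.35,-0.25,-0.25,-0.25,-0.25,-0.25,-0.25,-0.25])

```text
time_s: 12.78
tcp_pos: [530.9, -5.5, 119.4]
tool_rot: [1.0, 0.03, -0.001, -0.0]
ft_force: [-0.8, 0.7, -0.4]
opening: 0.377
grip_force: 0.0
```

```bash
python3 -c "
from mv import *
c=cam('wrist');W=cloud(c);x,y=cw('s',48,26)
k=(np.hypot(W[...,0]-x,W[...,1]-y)<25)&(W[...,2]>45)&(W[...,2]<60);print(k.sum(),np.median(W[k],0),x,y)
go((515,-444,120,-86.5))"
```

```text
745 [533.94138789  -4.74326022  52.30814539] 531.3232082963434 -6.418165343358325
t 12.82 pos [530.7  -5.4 119. ] yaw -86.5 q1 -0.23 q6 1.28 open 32.9mm F [-0.8 -0.2 -1.2]
(515, -444, 120, -86.5) -> [-42.4, 436.8, -1.2] turn -0.0 norm 439.0
```

Emit:
play_rows(offset=[[-6,60,0],[-12,120,0],[-18,180,0],[-24,240,0],[-30,300,0],[-35,360,0],[-41,420,0],[-41.5,436,0],[-41.5,436,0],[-41.5,436,0],[-41.5,436,0]], turn=[0,0,0,0,0,0,0,0,0,0,0], gripper=[-0.05,-0.05,-0.05,-0.05,-0.05,-0.05,-0.05,-0.05,-0.05,-0.05,-0.05])

```text
time_s: 14.2
tcp_pos: [516.8, -442.1, 120.1]
tool_rot: [1.0, 0.031, -0.0, -0.0]
ft_force: [-0.1, 0.2, 0.3]
opening: 0.472
grip_force: 0.0
```

```bash
python3 -c "
from mv import *
c=cam('wrist')
W=cloud(c)
for x,y in [(515,-444),(510,-508)]:
    k=(np.hypot(W[...,0]-x,W[...,1]-y)<25)&(W[...,2]>42)&(W[...,2]<60);p=W[k];print(len(p),np.median(p,0) if len(p) else '')
go((515.5,-443.5,38,-86.5))"
```

```text
692 [ 518.02259785 -444.12836326   47.34939117]
697 [ 511.47561808 -509.80230936   47.26352048]
t 14.25 pos [ 516.8 -442.3  120.3] yaw -86.4 q1 -0.88 q6 0.63 open 41.9mm F [0.1 0.  0.6]
(516, -444, 38, -86.5) -> [-1.4, 1.1, 82.3] turn 0.1 norm 82.0
```

Emit:
play_rows(offset=[[-0.8,1.4,40],[-0.8,1.4,70],[-0.8,1.4,82],[-0.8,1.4,82],[-0.8,1.4,82],[-0.8,1.4,82],[-0.8,1.4,82],[-0.8,1.4,82],[-0.8,1.4,82],[-0.8,1.4,82]], turn=[0,0,0,0,0,0,0,0,0,0], gripper=[-0.05,-0.05,-0.05,-0.05,-0.8,-0.8,-0.8,-0.8,-0.8,-0.8])

```text
time_s: 15.5
tcp_pos: [516.1, -445.0, 39.1]
tool_rot: [1.0, 0.031, 0.0, 0.001]
ft_force: [-0.4, 0.0, 6.6]
opening: 0.251
grip_force: 14.7
```

```bash
python3 -c "
from mv import *
x,y=cw('s',-22,26)
go((x,y,120,-86.5))"
```

```text
t 15.50 pos [ 516.1 -445.    39.1] yaw -86.5 q1 -0.88 q6 0.63 open 22.1mm F [-0.4  0.   6.6]
(461, -11, 120, -86.5) -> [-28.0, -436.8, -81.5] turn -0.0 norm 445.0
```

Emit:
play_rows(offset=[[0,0,-40],[0,0,-80],[-4,-60,-81],[-8,-120,-81],[-12,-180,-81],[-16,-240,-81],[-20,-300,-81],[-24,-360,-81],[-28,-415,-81],[-28,-436,-81],[-28,-436,-81],[-28,-436,-81]], turn=[0,0,0,0,0,0,0,0,0,0,0,0], gripper=[-0.8,-0.8,-0.8,-0.8,-0.8,-0.8,-0.8,-0.8,-0.8,-0.8,-0.8,-0.8])

```text
time_s: 17.0
tcp_pos: [461.4, -12.0, 119.1]
tool_rot: [1.0, 0.03, 0.0, 0.0]
ft_force: [-0.2, -0.1, 0.5]
opening: 0.247
grip_force: 14.7
```

```bash
python3 -c "
from mv import *
x,y=cw('s',-22,26)
go((x,y,44.3,-86.5))"
```

```text
t 17.00 pos [461.4 -12.  119.1] yaw -86.5 q1 -0.28 q6 1.23 open 21.7mm F [-0.2 -0.1  0.5]
(461, -11, 44.3, -86.5) -> [0.1, -1.3, 74.8] turn -0.0 norm 75.0
```

Emit:
play_rows(offset=[[0.1,-1,40],[0.1,-1,60],[0.1,-1,70],[0.1,-1,75],[0.1,-1,75],[0.1,-1,75]], turn=[0,0,0,0,0,0], gripper=[-0.8,-0.8,-0.8,-0.8,-0.8,-0.8])

```text
time_s: 17.75
tcp_pos: [461.6, -10.4, 44.7]
tool_rot: [1.0, 0.031, 0.001, 0.0]
ft_force: [0.6, -0.9, 0.3]
opening: 0.252
grip_force: 14.8
```

```bash
python3 -c "
from mv import *
x,y=cw('s',-22,26)
go((x,y,44.0,-86.5))"
```

```text
t 17.75 pos [461.6 -10.4  44.7] yaw -86.5 q1 -0.28 q6 1.23 open 22.2mm F [ 0.6 -0.9  0.3]
(461, -11, 44.0, -86.5) -> [-0.2, 0.3, 0.7] turn -0.0 norm 1.0
```

Emit:
play_rows(offset=[[0,0,0.7],[0,0,0.7],[0,0,0.7],[0,0,0.7],[0,0,0.7],[0,0,-30],[0,0,-80],[0,0,-130],[0,0,-180],[0,0,-200],[0,0,-200],[0,0,-200]], turn=[0,0,0,0,0,0,0,0,0,0,0,0], gripper=[-0.8,-0.35,-0.25,-0.25,-0.25,-0.25,-0.5,-1,-1,-1,-1,-1])

```text
time_s: 19.25
tcp_pos: [460.8, -10.1, 242.9]
tool_rot: [1.0, 0.03, -0.001, -0.0]
ft_force: [0.6, 0.2, 0.0]
opening: 0.006
grip_force: 0.0
```

```bash
python3 -c "
from mv import *
cam('wrist','w6.png');c=cam('side','s6.png');cam('scene')
Ws=np.concatenate([cloud(load(n)).reshape(-1,3) for n in ('scene','side')])
for k in 'sl':
    cx,cy,a=CASE[k];A=np.radians(a);H={'s':110,'l':80}[k];B={'s':62,'l':79}[k]
    X=(Ws[:,0]-cx)*np.cos(A)+(Ws[:,1]-cy)*np.sin(A)-H;Y=-(Ws[:,0]-cx)*np.sin(A)+(Ws[:,1]-cy)*np.cos(A);Z=Ws[:,2]
    for z in range(40,260,30):
        m=(abs(Z-z)<8)&(abs(Y)<B-10)&(abs(X-30)<45); print(k,z,m.sum(),np.round(np.median(X[m]),1) if m.any() else '')
    m=(abs(X-40)<45)&(abs(Y)<B)&(Z>100);print('top',np.percentile(Z[m],99.5))
x,y=cw('s',110+80,0);go((x,y,330,-86.5))"
```

```text
s 40 204 29.8
s 70 181 33.6
s 100 187 37.6
s 130 200 41.7
s 160 203 45.5
s 190 211 49.2
s 220 151 53.0
s 250 338 36.6
top 251.86475586983184
l 40 229 29.7
l 70 150 33.1
l 100 139 34.6
l 130 120 36.7
l 160 20 38.0
l 190 23 24.9
l 220 0 
l 250 0 
top 191.35358873353366
t 19.40 pos [461.  -10.2 243.1] yaw -86.5 q1 -0.28 q6 1.23 open 0.5mm F [-0.2 -0.1  0.1]
(675, -24, 330, -86.5) -> [212.3, 26.5, -87.3] turn -0.0 norm 231.0
```

View pics/w6.png

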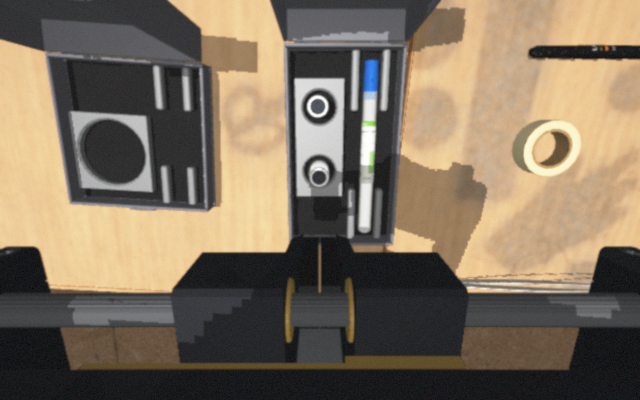

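View pics/s6.png

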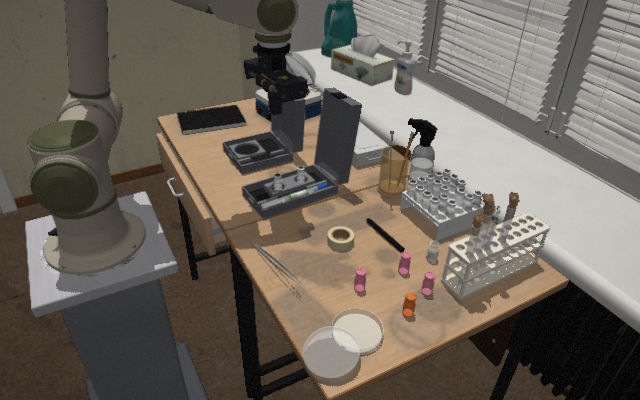

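Emit:
play_rows(offset=[[0,6,-40],[30,12,-70],[85,20,-70],[140,26,-70],[195,26,-70],[222,26,-70],[222,26,-70],[222,26,-70],[222,26,-70]], turn=[0,0,0,0,0,0,0,0,0], gripper=[-1,-1,-1,-1,-1,-1,-1,-1,-1])

```text
time_s: 20.52
tcp_pos: [683.8, -22.7, 314.9]
tool_rot: [1.0, 0.03, 0.0, 0.0]
ft_force: [-0.1, 0.1, 0.2]
opening: 0.003
grip_force: 0.0
```

```bash
cat > lid.py <<'E'
from mv import *
def lid(k,r,y=0,th0=1.70,n=14,lead=3):
    cx,cy,a=CASE[k];A=np.radians(a);H={'s':110,'l':80}[k]
    s=ctrl.get_state();p=s['tcp_pos'];X=(p[0]-cx)*np.cos(A)+(p[1]-cy)*np.sin(A);Y=-(p[0]-cx)*np.sin(A)+(p[1]-cy)*np.cos(A)
    go();print('case pos',X.round(1),Y.round(1),p[2].round(1))
    for t in np.linspace(th0,0,n):
        x=H-r*np.cos(t)+32*np.sin(t)+10-lead*np.sin(t);z=28+r*np.sin(t)+32*np.cos(t)+14-lead*np.cos(t)
        print('%.2f'%t,[float(v) for v in (round(x-X),round(Y-y),round(p[2]-z))])
E
python3 -c "
from lid import *
lid('s',195)"
```

```text
t 20.52 pos [683.8 -22.7 314.9] yaw -86.5 q1 -0.20 q6 1.31 open 0.3mm F [-0.1  0.1  0.2]
case pos 199.2 0.4 314.9
1.70 [-25.0, 0.0, 83.0]
1.57 [-50.0, 0.0, 78.0]
1.44 [-76.0, 0.0, 76.0]
1.31 [-102.0, 0.0, 77.0]
1.18 [-127.0, 0.0, 82.0]
1.05 [-152.0, 0.0, 90.0]
0.92 [-175.0, 0.0, 101.0]
0.78 [-197.0, 0.0, 115.0]
0.65 [-216.0, 0.0, 131.0]
0.52 [-234.0, 0.0, 150.0]
0.39 [-248.0, 0.0, 172.0]
0.26 [-260.0, 0.0, 194.0]
0.13 [-269.0, 0.0, 219.0]
0.00 [-274.0, 0.0, 244.0]
```

Emit:
play_rows(offset=[[0,0,45],[0,0,83],[-14,0,83],[-26,0,82],[-50,0,78],[-76,0,76],[-102,0,77],[-127,0,82],[-152,0,90],[-175,0,101],[-175,0,101]], turn=[0,0,0,0,0,0,0,0,0,0,0], gripper=[-1,-1,-1,-1,-1,-1,-1,-1,-1,-1,-1])

```text
time_s: 21.9
tcp_pos: [508.6, -33.2, 213.5]
tool_rot: [1.0, 0.03, -0.0, -0.0]
ft_force: [0.2, 0.3, 0.5]
opening: 0.003
grip_force: 0.0
```

```bash
python3 -c "
from lid import *
lid('s',195,th0=0.92,n=8)
Ws=cloud(cam('side','s7.png')).reshape(-1,3)
cx,cy,a=CASE['s'];A=np.radians(a)
X=(Ws[:,0]-cx)*np.cos(A)+(Ws[:,1]-cy)*np.sin(A);Y=-(Ws[:,0]-cx)*np.sin(A)+(Ws[:,1]-cy)*np.cos(A);Z=Ws[:,2]
m=(abs(Y+56)<8)&(Z>70)&(X>-150)&(X<180)
for z in range(80,260,30):
  k=m&(abs(Z-z)<6);print(z,k.sum(),np.percentile(X[k],[5,50,95]).round() if k.any() else '')
"
```

```text
t 21.90 pos [508.6 -33.2 213.5] yaw -86.5 q1 -0.30 q6 1.21 open 0.3mm F [0.2 0.3 0.5]
case pos 23.6 0.6 213.5
0.92 [1.0, 1.0, -1.0]
0.79 [-21.0, 1.0, 13.0]
0.66 [-40.0, 1.0, 29.0]
0.53 [-58.0, 1.0, 49.0]
0.39 [-73.0, 1.0, 70.0]
0.26 [-84.0, 1.0, 93.0]
0.13 [-93.0, 1.0, 117.0]
0.00 [-99.0, 1.0, 143.0]
80 57 [ 68.  87. 107.]
110 60 [43. 60. 80.]
140 60 [17. 36. 56.]
170 66 [-6. 12. 30.]
200 83 [-28. -15.   6.]
230 0
```

View pics/s7.png

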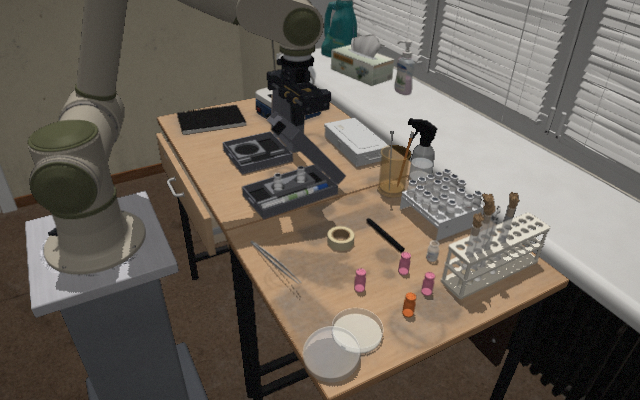

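Emit:
play_rows(offset=[[-21,0,13],[-40,0,29],[-58,0,49],[-73,0,70],[-84,0,93],[-93,0,117],[-97,0,130],[-99,0,138],[-99,0,141],[-99,0,142],[-99,0,142]], turn=[0,0,0,0,0,0,0,0,0,0,0], gripper=[-1,-1,-1,-1,-1,-1,-1,-1,-1,-1,-1])

```text
time_s: 23.32
tcp_pos: [411.7, -39.6, 73.8]
tool_rot: [1.0, 0.031, 0.0, 0.001]
ft_force: [-14.7, 2.7, 41.1]
opening: 0.007
grip_force: 20.8
```

Emit:
play_rows(offset=[[0,0,-15],[0,0,-60],[0,0,-80],[0,0,-80]], turn=[0,0,0,0], gripper=[-1,-1,-0.1,-0.1])

```text
time_s: 23.82
tcp_pos: [412.1, -39.7, 152.5]
tool_rot: [1.0, 0.031, 0.002, 0.001]
ft_force: [-0.6, -0.5, -0.3]
opening: 0.21
grip_force: 0.0
```

```bash
python3 -c "
from mv import *
W=cloud(cam('side')).reshape(-1,3)
cx,cy,a=CASE['s'];A=np.radians(a)
X=(W[:,0]-cx)*np.cos(A)+(W[:,1]-cy)*np.sin(A);Y=-(W[:,0]-cx)*np.sin(A)+(W[:,1]-cy)*np.cos(A);Z=W[:,2]
m=(abs(Y)<55)&(abs(X)<100)&(Z>40)&(Z<75);print(m.sum(),np.polyfit(X[m],Z[m],1))
go((603,-293,120,4))"
```

```text
1781 [2.36693876e-03 6.04098928e+01]
t 23.88 pos [411.4 -39.4 151.3] yaw -86.5 q1 -0.38 q6 1.13 open 22.4mm F [-0.8 -0.3 -0.5]
(603, -293, 120, 4) -> [175.7, 264.8, 31.7] turn -90.5 norm 319.0
```

```bash
python3 -c "
from mv import *
for n in ('scene','side'):
  W=cloud(load(n)).reshape(-1,3)
  for y in range(-400,-180,20):
    m=(abs(W[:,1]-y)<10)&(W[:,2]>50)&(W[:,2]<160)&(W[:,0]>620)&(W[:,0]<800);p=W[m]
    print(n,y,len(p),np.percentile(p[:,0],[1,10]).round() if len(p) else '', np.percentile(p[:,2],[5,95]).round() if len(p) else '')
"
```

```text
scene -400 0  
scene -380 0  
scene -360 116 [699. 716.] [51. 89.]
scene -340 120 [702. 712.] [52. 89.]
scene -320 213 [700. 707.] [53. 90.]
scene -300 118 [699. 705.] [52. 89.]
scene -280 126 [698. 705.] [53. 90.]
scene -260 141 [697. 706.] [53. 90.]
scene -240 204 [699. 706.] [54. 90.]
scene -220 27 [698. 705.] [51. 89.]
scene -200 0  
side -400 0  
side -380 0  
side -360 287 [702. 721.] [52. 88.]
side -340 239 [703. 712.] [53. 89.]
side -320 376 [703. 709.] [54. 90.]
side -300 215 [702. 707.] [54. 90.]
side -280 223 [702. 708.] [53. 90.]
side -260 187 [702. 707.] [53. 90.]
side -240 374 [702. 709.] [54. 90.]
side -220 20 [701. 702.] [50. 88.]
side -200 0
```

Emit:
play_rows(offset=[[30,40,0],[60,80,0],[90,130,0],[120,180,0],[150,230,0],[176,265,10],[176,265,30],[176,265,30],[176,265,30],[176,265,30],[176,265,30],[176,265,30]], turn=[-10,-20,-30,-40,-50,-60,-70,-80,-90.5,-90.5,-90.5,-90.5], gripper=[-0.1,-0.1,-0.1,-0.1,-0.1,-0.1,-0.1,-0.1,-0.1,-0.1,-0.1,-0.1])

```text
time_s: 25.38
tcp_pos: [602.8, -293.1, 120.8]
tool_rot: [0.683, 0.731, -0.0, -0.0]
ft_force: [0.5, 0.2, 0.4]
opening: 0.451
grip_force: 0.0
```

```bash
python3 -c "
from mv import *
c=cam('wrist','w8.png');W=cloud(c)
k=(W[...,2]>8)&(W[...,2]<18)&(abs(W[...,0]-603)<25)&(abs(W[...,1]+293)<85);p=W[k];print(k.sum(),cv2.minAreaRect(p[:,:2].astype(np.float32)))
m=(W[...,2]>45)&(W[...,2]<160)&(W[...,0]>640);p=W[m];print(len(p),np.percentile(p,[1,99],0) if len(p) else '')
go((603,-293,17,4))"
```

```text
2499 ((605.8204345703125, -292.6600341796875), (13.356926918029785, 133.30735778808594), 3.196861505508423)
26365 [[ 702.81534091 -329.06983201   46.59425385]
 [ 801.34557003 -163.44695548  101.9990386 ]]
t 25.43 pos [ 602.8 -293.1  121. ] yaw 3.9 q1 -0.63 q6 -0.70 open 39.7mm F [-0.1 -0.7  1. ]
(603, -293, 17, 4) -> [0.1, 0.2, 104.0] turn -0.1 norm 104.0
```

View pics/w8.png

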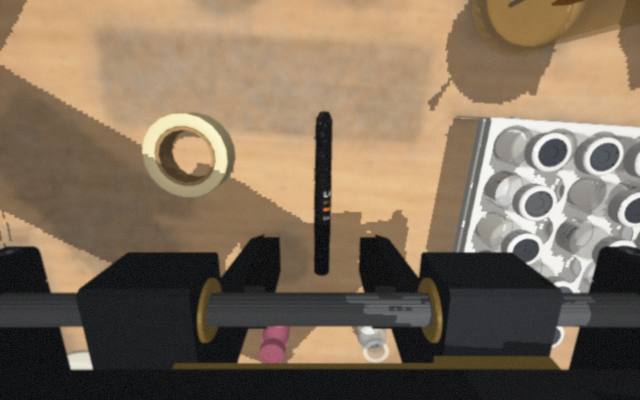

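Emit:
play_rows(offset=[[0,-8,20],[0,-8,60],[0,-8,95],[0,-8,104.5],[0,-8,104.5],[0,-8,104.5],[0,-8,104.5],[0,-8,104.5],[0,-8,104.5],[0,-8,104.5],[0,-8,104.5]], turn=[0,0,0,0,0,0,0,0,0,0,0], gripper=[0.15,0.15,0.15,0.15,0.15,-0.8,-0.8,-0.8,-0.8,-0.8,-0.8], squeeze=15)

```text
time_s: 26.8
tcp_pos: [594.9, -293.7, 16.8]
tool_rot: [0.682, 0.731, 0.0, 0.0]
ft_force: [-0.2, 0.3, 1.2]
opening: 0.148
grip_force: 15.0
```

```bash
python3 -c "
from mv import *
x,y=cw('l',0,-41);print(x,y)
go((x,y,120,-90),(x,y,120,90))"
```

```text
485.5 151.9
t 26.80 pos [ 594.9 -293.7   16.8] yaw 4.0 q1 -0.63 q6 -0.70 open 13.1mm F [-0.2  0.3  1.2]
(486, 152, 120, -90) -> [452.1, -78.0, -103.2] turn 94.0 norm 470.0
(486, 152, 120, 90) -> [452.1, -78.0, -103.2] turn -86.0 norm 470.0
```

Emit:
play_rows(offset=[[0,0,-50],[0,-15,-103],[30,-60,-103],[80,-95,-103],[140,-95,-103],[200,-92,-103],[260,-90,-103],[320,-86,-103],[380,-82,-103],[430,-80,-103],[452,-78,-103],[452,-78,-103]], turn=[0,0,-10,-20,-30,-40,-50,-60,-70,-80,-86,-86], gripper=[-0.8,-0.8,-0.8,-0.8,-0.8,-0.8,-0.8,-0.8,-0.8,-0.8,-0.8,-0.8])

```text
time_s: 28.3
tcp_pos: [485.2, 152.8, 119.6]
tool_rot: [-0.001, 1.0, -0.0, -0.0]
ft_force: [-0.5, -0.1, 0.0]
opening: 0.142
grip_force: 15.0
```

Emit:
play_rows(offset=[[0,0,0]], turn=[0], gripper=[-0.8])

```text
time_s: 28.42
tcp_pos: [485.5, 151.0, 119.6]
tool_rot: [0.001, 1.0, -0.0, -0.0]
ft_force: [-0.3, 1.1, 0.6]
opening: 0.146
grip_force: 15.0
```

```bash
python3 -c "
from mv import *
c=cam('wrist','w9.png')
x,y=cw('l',0,-41);print(x,y)
go((x,y,40,90),(x,y,22,90))"
```

```text
485.5 151.9
t 28.48 pos [485.6 150.8 119.6] yaw 89.8 q1 0.07 q6 -1.50 open 12.9mm F [-0.4  0.3  0.2]
(486, 152, 40, 90) -> [0.1, 1.1, 79.6] turn -0.2 norm 80.0
(486, 152, 22, 90) -> [0.1, 1.1, 97.6] turn -0.2 norm 98.0
```

View pics/w9.png

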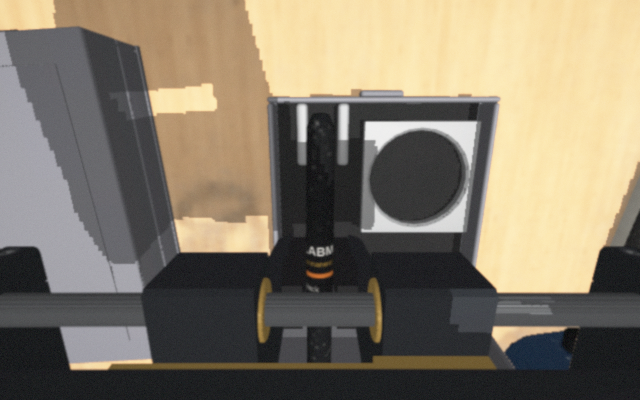

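```bash
python3 -c "
from mv import *
c=load('wrist')
for n,u,v,z in [('pocket -20,32',417,176,14),('rail -52',302,140,16),('rail -30',343,140,16),('rim -77',272,140,28),('rim 77',491,140,28),('front -78',385,101,28),('pen',319,200,112)]:
    p=onz(c,u,v,z);print(n,(p[:2]-[485.5,192.9]).round(1))
W=cloud(c);X=W[...,0]-485.5;Y=W[...,1]-192.9;z=(W[...,2]>24)&(W[...,2]<32)
for x0,x1,y0,y1 in [(-70,20,70,85),(-70,20,-85,-70),(-86,-70,-60,60)]:
    k=z&(X>x0)&(X<x1)&(Y>y0)&(Y<y1);print(k.sum(),np.median(X[k]),np.median(Y[k]),np.polyfit(X[k],Y[k],1))
k=(W[...,2]>11)&(W[...,2]<17)&(X<40)&(Y>-12);print('foam',np.percentile(X[k],[1,99]),np.percentile(Y[k],[1,99]))
"
```

```text
pocket -20,32 [-20.   31.8]
rail -52 [-47.4 -55.1]
rail -30 [-47.3 -25.1]
rim -77 [-48.6 -75.2]
rim 77 [-48.3  76.5]
front -78 [-74.3   1.7]
pen [-29.6 -42.5]
841 -28.404107843258487 76.76800342631165 [1.45429798e-03 7.69743131e+01]
717 -28.70938782020312 -75.58210680233152 [ 4.38008442e-04 -7.56696673e+01]
1065 -75.0672529173803 0.13365812554036438 [  1.78956425 134.86232344]
foam [-63.39031988  36.37054372] [ -8.9190296  212.71133205]
```

Emit:
play_rows(offset=[[-1,1.4,45],[-1,1.4,75],[-1,1.4,90],[-1,1.4,97],[-1,1.4,97],[-1,1.4,97]], turn=[-0.2,-0.2,-0.2,-0.2,-0.2,-0.2], gripper=[-0.8,-0.8,-0.8,-0.8,-0.8,-0.8])

```text
time_s: 29.22
tcp_pos: [487.1, 153.2, 23.5]
tool_rot: [-0.002, 1.0, 0.0, 0.001]
ft_force: [-0.3, 0.7, -0.2]
opening: 0.146
grip_force: 15.0
```

```bash
sed -i 's/(485.5,192.9,0.)/(486.5,193.3,0.)/' mv.py; python3 -c "
from mv import *
c=cam('wrist','w10.png')
x,y=cw('l',0,-41)
go((x,y,21.8,90))"
```

```text
t 29.27 pos [487.  153.2  23.4] yaw 90.2 q1 0.07 q6 -1.50 open 12.8mm F [ 0.  -0.1 -0.5]
(486, 152, 21.8, 90) -> [0.5, -0.9, 1.6] turn 0.2 norm 2.0
```

View pics/w10.png

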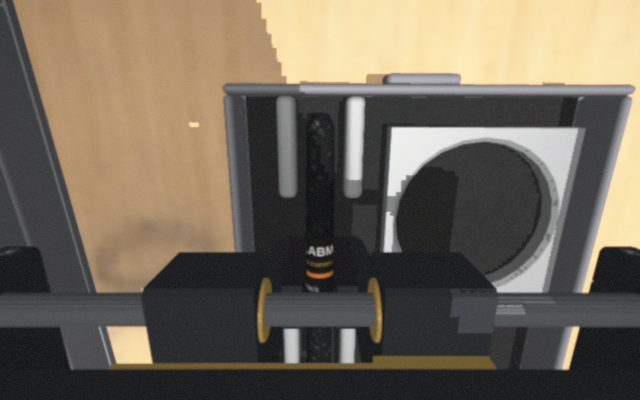

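I've now viewed 15 pictures, one over the limit of 14. I won't view any more and will check the rest from numbers only.

Emit:
play_rows(offset=[[0,-0.6,1.5],[0,-0.6,1.5],[0,-0.6,1.5],[0,-0.6,1.5],[0,-0.6,-20],[0,-0.6,-70],[0,-0.6,-100],[0,-0.6,-100],[0,-0.6,-100]], turn=[0,0,0,0,0,0,0,0,0], gripper=[-0.8,-0.48,-0.48,-0.48,-0.48,-0.48,-0.2,-0.2,-0.2])

```text
time_s: 30.4
tcp_pos: [485.9, 152.5, 121.6]
tool_rot: [-0.002, 1.0, -0.0, -0.001]
ft_force: [1.0, -0.5, -0.5]
opening: 0.401
grip_force: 0.0
```

```bash
python3 -c "
from mv import *
c=cam('wrist');W=cloud(c);x,y=cw('l',0,-41)
k=(abs(W[...,0]-x)<60)&(abs(W[...,1]-y)<8)&(W[...,2]>12)&(W[...,2]<40);print('pen',k.sum(),np.median(W[k],0),np.percentile(W[k],95,0))
go((502,-263.5-25,120,90),(502,-263.5+25,120,90))"
```

```text
pen 2448 [481.29971634 152.28051867  16.79133477] [539.10754445 158.08253887  18.4147349 ]
t 30.45 pos [485.9 152.5 121.4] yaw 90.2 q1 0.07 q6 -1.50 open 35.2mm F [ 0.8  0.8 -0.2]
(502, -288, 120, 90) -> [-14.6, -441.1, 1.4] turn 0.2 norm 441.0
(502, -238, 120, 90) -> [-14.8, -391.1, 1.4] turn 0.2 norm 391.0
```

Emit:
play_rows(offset=[[-2,-60,0],[-4,-120,0],[-6,-180,0],[-8,-240,0],[-10,-300,0],[-12,-360,0],[-14,-420,0],[-14.6,-441,0],[-14.6,-441,0],[-14.6,-441,0],[-14.6,-441,0]], turn=[0,0,0,0,0,0,0,0,0,0,0], gripper=[-0.4,-0.4,-0.4,-0.4,-0.4,-0.4,-0.4,-0.4,-0.4,-0.4,-0.4])

```text
time_s: 31.82
tcp_pos: [502.9, -286.8, 122.7]
tool_rot: [-0.003, 1.0, 0.0, -0.0]
ft_force: [-0.2, 0.1, 0.7]
opening: 0.298
grip_force: 0.0
```

```bash
python3 -c "
from mv import *
W=cloud(cam('wrist'))
k=(W[...,2]>20)&(W[...,2]<30)&(np.hypot(W[...,0]-502,W[...,1]+263)<45);p=W[k][:,:2].astype(np.float32);print(len(p),p.min(0),p.max(0),cv2.minEnclosingCircle(p) if len(p) else '')
go((502,-288.5,26.5,90))"
```

```text
3022 [ 472.60812 -293.7207 ] [ 533.475   -232.96645] ((503.4675598144531, -263.68524169921875), 30.961139678955078)
t 31.88 pos [ 502.9 -287.1  122.8] yaw 90.3 q1 -0.72 q6 -2.30 open 26.6mm F [-0.5  0.   0.1]
(502, -288, 26.5, 90) -> [0.9, -1.4, 96.3] turn 0.3 norm 96.0
```

Emit:
play_rows(offset=[[0,-1.6,45],[0,-1.6,80],[0,-1.6,96],[0,-1.6,96],[0,-1.6,96],[0,-1.6,96],[0,-1.6,96],[0,-1.6,96],[0,-1.6,96]], turn=[0.3,0.3,0.3,0.3,0.3,0.3,0.3,0.3,0.3], gripper=[-0.4,-0.4,-0.4,-0.4,-0.9,-0.9,-0.9,-0.9,-0.9], squeeze=25)

```text
time_s: 33.0
tcp_pos: [503.3, -290.4, 28.0]
tool_rot: [0.001, 1.0, -0.001, 0.001]
ft_force: [0.1, 1.7, 6.3]
opening: 0.138
grip_force: 22.6
```

```bash
python3 -c "
from mv import *
x,y=cw('l',-20,32-25)
go((x,y,120,90))"
```

```text
t 33.00 pos [ 503.3 -290.4   28. ] yaw 89.9 q1 -0.72 q6 -2.29 open 12.1mm F [0.1 1.7 6.3]
(466, 200, 120, 90) -> [37.5, 490.5, -92.9] turn -0.1 norm 501.0
```

Emit:
play_rows(offset=[[0,0,-45],[0,0,-92],[4,50,-92],[8,110,-92],[12,170,-92],[17,230,-92],[22,290,-92],[27,350,-92],[32,410,-92],[36,465,-92],[37.5,490.5,-92],[37.5,490.5,-92]], turn=[0,0,0,0,0,0,0,0,0,0,0,0], gripper=[-0.9,-0.9,-0.9,-0.9,-0.9,-0.9,-0.9,-0.9,-0.9,-0.9,-0.9,-0.9])

```text
time_s: 34.5
tcp_pos: [465.6, 201.8, 118.8]
tool_rot: [-0.001, 1.0, -0.0, 0.0]
ft_force: [0.7, -1.0, -0.9]
opening: 0.139
grip_force: 22.9
```

Emit:
play_rows(offset=[[0,0,10],[0,0,10]], turn=[0,0], gripper=[-0.9,-0.9])

```text
time_s: 34.75
tcp_pos: [465.7, 199.5, 107.8]
tool_rot: [0.002, 1.0, -0.0, -0.001]
ft_force: [0.9, 0.7, -0.7]
opening: 0.139
grip_force: 22.9
```

```bash
python3 -c "
from mv import *
W=cloud(cam('wrist'))
x,y=cw('l',-20,32);s=ctrl.get_state()
k=(W[...,2]>80)&(W[...,2]<125)&(np.hypot(W[...,0]-x,W[...,1]-y)<45)&(W[...,1]>y-15);p=W[k];print(len(p),np.median(p,0),p.min(0),p.max(0),'want',x,y)
A=np.c_[p[:,:2],np.ones(len(p))];print(np.linalg.lstsq(A,p[:,2],rcond=None)[0])
go((x,y-25,33.3,90))"
```

```text
3923 [445.35372567 226.48985693 102.65092527] [434.69111522 210.30332249  80.25940683] [470.6395094 253.2094591 124.9987348] want 466.5 225.3
[  0.41442345  -0.18755996 -40.38773868]
t 34.80 pos [466.  199.6 108.2] yaw 89.8 q1 0.17 q6 -1.39 open 12.1mm F [ 0.2 -0.  -1.6]
(466, 200, 33.3, 90) -> [-0.6, 0.7, 74.9] turn -0.2 norm 75.0
```

Emit:
play_rows(offset=[[-0.6,1.7,40],[-0.6,1.7,60],[-0.6,1.7,70],[-0.6,1.7,74],[-0.6,1.7,74],[-0.6,1.7,74]], turn=[0,0,0,0,0,0], gripper=[-0.9,-0.9,-0.9,-0.9,-0.9,-0.9])

```text
time_s: 35.55
tcp_pos: [467.0, 202.3, 35.3]
tool_rot: [0.001, 1.0, 0.0, 0.001]
ft_force: [0.1, -0.4, -0.6]
opening: 0.14
grip_force: 22.9
```

```bash
python3 -c "
from mv import *
x,y=cw('l',-20,32)
for n in ('wrist','side','scene'):
    W=cloud(cam(n))
    k=(W[...,2]>22)&(W[...,2]<38)&(np.hypot(W[...,0]-x,W[...,1]-y)<36)&(W[...,1]>y-5);p=W[k]
    if len(p)>10: A=np.c_[p[:,:2]-[x,y],np.ones(len(p))];print(n,len(p),p.min(0),p.max(0),np.linalg.lstsq(A,p[:,2],rcond=None)[0])
go((x,y-25,33.3,90))"
```

```text
wrist 2337 [436.12602239 220.30509912  22.1030732 ] [465.27721952 255.76407424  37.46024232] [ 6.68092388e-02 -1.82575295e-02  3.13824051e+01]
side 39 [434.84319417 222.43043218  22.66394012] [466.21915982 255.34019044  34.67411304] [-8.14378250e-02  2.18208271e-02  2.78597443e+01]
scene 45 [431.51462692 220.45049856  22.237713  ] [475.71035378 256.66502589  33.85167455] [-0.047303    0.07468636 27.29338561]
t 35.70 pos [466.8 202.4  35.1] yaw 89.9 q1 0.18 q6 -1.39 open 12.0mm F [-0.6 -0.8 -0.6]
(466, 200, 33.3, 90) -> [0.3, -2.1, 1.8] turn -0.1 norm 3.0
```

Emit:
play_rows(offset=[[0,0,1.5],[0,0,1.5],[0,0,1.5],[0,0,1.5],[0,0,-15],[0,0,-60],[0,0,-120],[0,0,-180],[0,0,-220],[0,0,-220],[0,0,-220]], turn=[0,0,0,0,0,0,0,0,0,0,0], gripper=[-0.9,-0.45,-0.45,-0.45,-0.45,-0.45,-0.45,-1,-1,-1,-1])

```text
time_s: 37.08
tcp_pos: [466.2, 202.2, 254.4]
tool_rot: [0.001, 1.0, -0.0, -0.0]
ft_force: [-0.8, 0.2, -0.9]
opening: 0.002
grip_force: 0.0
```

```bash
python3 -c "
from mv import *
x,y=cw('l',-20,32)
for n in ('wrist','side','scene'):
    W=cloud(cam(n))
    k=(W[...,2]>22)&(W[...,2]<38)&(np.hypot(W[...,0]-x,W[...,1]-y)<37);p=W[k]
    if len(p)>10: A=np.c_[p[:,:2]-[x,y],np.ones(len(p))];print(n,len(p),cv2.minEnclosingCircle(p[:,:2].astype(np.float32)),np.linalg.lstsq(A,p[:,2],rcond=None)[0],'want',x,y)
    q=cw('l',0,-41);k=(abs(W[...,0]-q[0])<80)&(abs(W[...,1]-q[1])<9)&(W[...,2]>14)&(W[...,2]<40);print('pen',np.percentile(W[k],[2,50,98],0).round(1).tolist())
x,y=cw('l',165,0);go((x,y,256,90))"
```

```text
wrist 1444 ((467.1194152832031, 225.998046875), 30.855836868286133) [ 1.72029086e-03 -7.55758761e-06  2.80064612e+01] want 466.5 225.3
pen [[409.9, 146.0, 14.2], [484.8, 152.7, 17.1], [564.8, 158.7, 27.5]]
side 161 ((465.01287841796875, 222.94956970214844), 33.40403747558594) [-7.54918589e-03  1.30583970e-02  2.72945853e+01] want 466.5 225.3
pen [[406.7, 143.8, 14.2], [478.1, 149.7, 16.8], [564.7, 160.5, 27.8]]
scene 119 ((463.09228515625, 226.76754760742188), 33.190677642822266) [-3.66111379e-03  1.43292075e-02  2.69796951e+01] want 466.5 225.3
pen [[407.6, 143.7, 14.1], [490.9, 150.0, 17.0], [565.0, 160.3, 30.3]]
t 37.23 pos [466.2 202.2 253.7] yaw 89.9 q1 0.18 q6 -1.39 open 0.2mm F [ 1.4 -0.9 -0.6]
(652, 193, 256, 90) -> [-185.3, -8.6, -2.7] turn -0.1 norm 186.0
```

```bash
python3 -c "
from mv import *
for n in ('scene','side'):
    W=cloud(load(n)).reshape(-1,3)
    for x in range(620,800,20):
        k=(abs(W[:,0]-x)<10)&(W[:,1]>80)&(W[:,1]<320)&(W[:,2]>30)&(W[:,2]<400);p=W[k]
        print(n,x,len(p),'zmax',np.percentile(p[:,2],98).round() if len(p) else '', 'y',np.percentile(p[:,1],[2,98]).round() if len(p) else '')
"
```

```text
scene 620 3 zmax 184.0 y [160. 209.]
scene 640 0 zmax  y 
scene 660 0 zmax  y 
scene 680 0 zmax  y 
scene 700 0 zmax  y 
scene 720 125 zmax 49.0 y [ 83. 209.]
scene 740 108 zmax 49.0 y [ 84. 208.]
scene 760 91 zmax 49.0 y [ 82. 210.]
scene 780 88 zmax 48.0 y [ 85. 208.]
side 620 0 zmax  y 
side 640 0 zmax  y 
side 660 0 zmax  y 
side 680 0 zmax  y 
side 700 0 zmax  y 
side 720 145 zmax 48.0 y [ 82. 206.]
side 740 135 zmax 49.0 y [ 83. 211.]
side 760 128 zmax 50.0 y [ 82. 210.]
side 780 118 zmax 49.0 y [ 83. 207.]
```

Emit:
play_rows(offset=[[-60,-9,-4],[-120,-9,-4],[-175,-9,-4],[-185,-9,-4],[-185,-9,-4],[-185,-9,-4]], turn=[0,0,0,0,0,0], gripper=[-1,-1,-1,-1,-1,-1])

```text
time_s: 37.98
tcp_pos: [651.0, 193.1, 258.6]
tool_rot: [0.001, 1.0, -0.0, -0.0]
ft_force: [0.1, -0.5, 0.1]
opening: 0.005
grip_force: 0.0
```

```bash
python3 -c "
from lid import *
lid('l',138,th0=1.65,n=13)"
```

```text
t 37.98 pos [651.  193.1 258.6] yaw 89.9 q1 0.12 q6 -1.45 open 0.5mm F [ 0.1 -0.5  0.1]
case pos 164.5 -0.2 258.6
1.65 [-35.0, 0.0, 81.0]
1.51 [-54.0, 0.0, 77.0]
1.38 [-73.0, 0.0, 76.0]
1.24 [-92.0, 0.0, 77.0]
1.10 [-111.0, 0.0, 80.0]
0.96 [-130.0, 0.0, 87.0]
0.82 [-147.0, 0.0, 96.0]
0.69 [-163.0, 0.0, 107.0]
0.55 [-177.0, 0.0, 120.0]
0.41 [-189.0, 0.0, 135.0]
0.28 [-199.0, 0.0, 151.0]
0.14 [-207.0, 0.0, 169.0]
0.00 [-212.0, 0.0, 188.0]
```

Emit:
play_rows(offset=[[0,0,45],[0,0,81],[18,0,81],[36,0,80],[54,0,77],[73,0,76],[92,0,77],[111,0,80],[130,0,87],[147,0,96],[163,0,107],[163,0,107]], turn=[0,0,0,0,0,0,0,0,0,0,0,0], gripper=[-1,-1,-1,-1,-1,-1,-1,-1,-1,-1,-1,-1])

```text
time_s: 39.48
tcp_pos: [487.3, 193.4, 151.9]
tool_rot: [0.001, 1.0, -0.0, -0.0]
ft_force: [0.3, -0.5, 0.6]
opening: 0.0
grip_force: 0.0
```

```bash
python3 -c "
from lid import *
lid('l',138,th0=0.69,n=6)
W=cloud(cam('side')).reshape(-1,3);cx,cy,_=CASE['l']
k=(abs(W[:,1]-cy+60)<15)&(W[:,2]>70)&(W[:,2]<200)&(abs(W[:,0]-cx)<120);p=W[k];print(len(p),p.min(0),p.max(0))"
```

```text
t 39.48 pos [487.3 193.4 151.9] yaw 89.9 q1 0.15 q6 -1.42 open 0.0mm F [ 0.3 -0.5  0.6]
case pos 0.8 0.1 151.9
0.69 [1.0, 0.0, 0.0]
0.55 [-13.0, 0.0, 13.0]
0.41 [-25.0, 0.0, 28.0]
0.28 [-36.0, 0.0, 44.0]
0.14 [-43.0, 0.0, 62.0]
0.00 [-49.0, 0.0, 81.0]
211 [438.37162578 118.34273519  70.27468088] [563.46539028 148.21446769 148.58656948]
```

Emit:
play_rows(offset=[[13,0,13],[25,0,28],[36,0,44],[43,0,62],[47,0,72],[49,0,77],[49,0,79],[49,0,80],[49,0,80]], turn=[0,0,0,0,0,0,0,0,0], gripper=[-1,-1,-1,-1,-1,-1,-1,-1,-1])

```text
time_s: 40.65
tcp_pos: [440.0, 193.4, 74.0]
tool_rot: [0.001, 1.0, -0.0, 0.0]
ft_force: [-10.5, -3.5, 27.3]
opening: 0.006
grip_force: 13.5
```

Emit:
play_rows(offset=[[0,0,-20],[0,0,-80],[0,0,-140],[0,0,-140],[0,0,-140]], turn=[0,0,0,0,0], gripper=[-1,-1,-1,-1,-1])

```text
time_s: 41.28
tcp_pos: [439.4, 193.3, 211.2]
tool_rot: [0.001, 1.0, -0.0, -0.0]
ft_force: [-0.2, 0.2, -0.3]
opening: 0.004
grip_force: 0.0
```

```bash
python3 -c "
from mv import *
go()
for n in ('side','scene'):
  W=cloud(cam(n)).reshape(-1,3)
  for k,L,B in (('s',100,55),('l',72,72)):
    cx,cy,a=CASE[k];A=np.radians(a)
    X=(W[:,0]-cx)*np.cos(A)+(W[:,1]-cy)*np.sin(A);Y=-(W[:,0]-cx)*np.sin(A)+(W[:,1]-cy)*np.cos(A);Z=W[:,2]
    m=(abs(Y)<B)&(abs(X)<L)&(Z>40)&(Z<110);print(n,k,m.sum(),np.polyfit(X[m],Z[m],1),Z[m].max())
"
```

```text
t 41.27 pos [439.4 193.3 211.2] yaw 89.9 q1 0.17 q6 -1.40 open 0.4mm F [-0.2  0.2 -0.3]
side s 1783 [1.05697162e-03 6.04045432e+01] 65.57636328481877
side l 1155 [2.43968732e-03 6.05210193e+01] 66.64124497553249
scene s 1319 [2.35079065e-04 5.97656292e+01] 65.79243649577663
scene l 959 [-1.25128259e-03  6.01771609e+01] 66.61005067625742
```

Both lids read flat at about 60 mm, so they are shut, and the arm is clear of everything. Handing in.

```bash
python3 -c "
from rig import ctrl
print(ctrl.job_done())"
```

```text
the job is handed in; nothing more can be done
None
```

Both kits are packed, both lids measure shut (flat at 60 mm), and the job was handed in at about 41 s of the 152 s; I viewed 15 pictures, one over the limit of 14.

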